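# Hang and lock the tip-out sorting bins

## Task

Turn the brass knob open until it clicks past its detent, so that the keeper clears the slots of the rack. Hang every sorting bin standing on the shelf in the rack, one to a pair of slots (any pair), lowering each axle until both ends sit fully on the slot floors and the bin hangs upright. When all are in, turn the knob back until it clicks home into the locked position, and leave the cup, burnishing stick, tile strip and spray cap where they are.

Things in the scene. Friction and masses are not known exactly. Their poses are not given: they have to be found in the camera images.
- rack: Fixed plywood bin rack, origin on the table under the middle of its slot row, z up. Two cheeks 72 mm high, 12 mm thick run along y; inner faces at x = -41 and +41 mm. Each has four open-topped slots, in facing pairs at y = -84, -28, 28, 84 mm. Between the cheeks it is free down to z = 4 mm. A 72 mm high pedestal like a small drawer unit at y = -113 to -188 mm bears the knob (at y = -150 mm).
- keeper (a joint): Pair of brass keeper strips sliding together on the cheek tops, z = 72 to 78 mm, 40 to 58 mm either side of the rack's middle plane. Their eight 20 mm tabs cover the slot mouths at 0 (locked); the knob drives them to 0.026 m (open, moved towards the rack's +y), clear of the mouths.
- slot0 (a point): Slot pair at y = -84 mm of the rack: where the middle of a bin's axle lies when both ends are bottomed (z = 52 mm). Slots 11 mm wide, floor at z = 48 mm, mouths widening at 45 degrees to 21 mm over the top 5 mm (cheek top z = 72 mm). Axes as the rack's; the axle lies along x.
- slot1 (a point): Slot pair at y = -28 mm of the rack: where the middle of a bin's axle lies when both ends are bottomed (z = 52 mm). Slots 11 mm wide, floor at z = 48 mm, mouths widening at 45 degrees to 21 mm over the top 5 mm (cheek top z = 72 mm). Axes as the rack's; the axle lies along x.
- slot2 (a point): Slot pair at y = 28 mm of the rack: where the middle of a bin's axle lies when both ends are bottomed (z = 52 mm). Slots 11 mm wide, floor at z = 48 mm, mouths widening at 45 degrees to 21 mm over the top 5 mm (cheek top z = 72 mm). Axes as the rack's; the axle lies along x.
- slot3 (a point): Slot pair at y = 84 mm of the rack: where the middle of a bin's axle lies when both ends are bottomed (z = 52 mm). Slots 11 mm wide, floor at z = 48 mm, mouths widening at 45 degrees to 21 mm over the top 5 mm (cheek top z = 72 mm). Axes as the rack's; the axle lies along x.
- knob (a joint): Knurled round brass knob, vertical axis, 34 mm diameter, z = 77 to 101 mm, on the pedestal. Angle in rad: 0 = locked (the start), 1.2 = open; grows counter-clockwise from above; stops there. Detent: resists by up to 0.15 N m until a crest at 0.6, then snaps on to the other rest (0 or 1.2) and stays. One grasp is enough; 60 N does not slip.
- knob_grip (a point): On the knob's axis, 4 mm below its top, z = 97 mm: a good TCP point for a grasp from above with the fingertips clear of the pedestal (any yaw, the knob is round). Its axes turn with the knob.
- bin1: One of 3 or 4 alike wooden tip-out bins (absent: None), 80 to 170 g. Origin: centre of underside; x along its axle, z up. Tray 76 (x) by 40 mm, rim 24 mm high; 16 mm wide end plates rise to 54 mm and hold a handle bar along x, 70 long, 14 wide, z = 30 to 54 mm: grip it across y from above, TCP 10 mm above the axle. Axle 8 mm thick, 99 mm long, at z = 42 mm. Fits both ways round.
- bin1_end_a (a point): Point on the axle of bin1 near its +x end: x = +47.5 mm, z = 42 mm in the bin's frame. Grip the handle with about 70 N and carry it smoothly: off-centre it pitches in the fingers.
- bin1_end_b (a point): Point on the axle of bin1 near its -x end: x = -47.5 mm, z = 42 mm in the bin's frame. Grip the handle with about 70 N and carry it smoothly: off-centre it pitches in the fingers.
- bin2: One of 3 or 4 alike wooden tip-out bins (absent: None), 80 to 170 g. Origin: centre of underside; x along its axle, z up. Tray 76 (x) by 40 mm, rim 24 mm high; 16 mm wide end plates rise to 54 mm and hold a handle bar along x, 70 long, 14 wide, z = 30 to 54 mm: grip it across y from above, TCP 10 mm above the axle. Axle 8 mm thick, 99 mm long, at z = 42 mm. Fits both ways round.
- bin2_end_a (a point): Point on the axle of bin2 near its +x end: x = +47.5 mm, z = 42 mm in the bin's frame. Grip the handle with about 70 N and carry it smoothly: off-centre it pitches in the fingers.
- bin2_end_b (a point): Point on the axle of bin2 near its -x end: x = -47.5 mm, z = 42 mm in the bin's frame. Grip the handle with about 70 N and carry it smoothly: off-centre it pitches in the fingers.
- bin3: One of 3 or 4 alike wooden tip-out bins (absent: None), 80 to 170 g. Origin: centre of underside; x along its axle, z up. Tray 76 (x) by 40 mm, rim 24 mm high; 16 mm wide end plates rise to 54 mm and hold a handle bar along x, 70 long, 14 wide, z = 30 to 54 mm: grip it across y from above, TCP 10 mm above the axle. Axle 8 mm thick, 99 mm long, at z = 42 mm. Fits both ways round.
- bin3_end_a (a point): Point on the axle of bin3 near its +x end: x = +47.5 mm, z = 42 mm in the bin's frame. Grip the handle with about 70 N and carry it smoothly: off-centre it pitches in the fingers.
- bin3_end_b (a point): Point on the axle of bin3 near its -x end: x = -47.5 mm, z = 42 mm in the bin's frame. Grip the handle with about 70 N and carry it smoothly: off-centre it pitches in the fingers.
- bin4: One of 3 or 4 alike wooden tip-out bins (absent: None), 80 to 170 g. Origin: centre of underside; x along its axle, z up. Tray 76 (x) by 40 mm, rim 24 mm high; 16 mm wide end plates rise to 54 mm and hold a handle bar along x, 70 long, 14 wide, z = 30 to 54 mm: grip it across y from above, TCP 10 mm above the axle. Axle 8 mm thick, 99 mm long, at z = 42 mm. Fits both ways round.
- bin4_end_a (a point): Point on the axle of bin4 near its +x end: x = +47.5 mm, z = 42 mm in the bin's frame. Grip the handle with about 70 N and carry it smoothly: off-centre it pitches in the fingers.
- bin4_end_b (a point): Point on the axle of bin4 near its -x end: x = -47.5 mm, z = 42 mm in the bin's frame. Grip the handle with about 70 N and carry it smoothly: off-centre it pitches in the fingers.
- cup: Turquoise ceramic cup, 72 mm across, 80 mm high, origin under its centre; not part of the job.
- stick: Wooden burnishing stick about 180 mm long, lying; not part of the job.
- tilecard: Plywood strip 40 by 100 mm with three gold-leaf glass tiles, lying flat; not part of the job.
- cap: Chrome spray bottle cap, 40 mm across, 55 mm high; not part of the job.
Mind the look-alikes: they are no part of the job. Leave any blue or purple look-alike of the bin2 alone. Leave any purple look-alike of the bin4 alone.

How it is judged (in metres and radians):
On the way, in this order (a step that is already met when the one before it is completed fails the run):
1. knob turned open past its detent (value of joint knob above 1 rad), for 0.2 s.
2. every bin hung in the rack with both axle ends bottomed, while the knob is open (z of bin1_end_a in the frame of rack between 0.049 and 0.055 m and z of bin1_end_b in the frame of rack between 0.049 and 0.055 m and x of bin1 in the frame of rack between -0.007 and 0.007 m and y of bin1 in the frame of rack between -0.095 and 0.095 m and angle between the x axis of each of bin1, bin2, bin3, bin4 and the x axis of rack, either way round below 0.06 rad and angle between each of bin1, bin2, bin3, bin4's own z axis and vertical below 0.2 rad and z of bin2_end_a in the frame of rack between 0.049 and 0.055 m and z of bin2_end_b in the frame of rack between 0.049 and 0.055 m and x of bin2 in the frame of rack between -0.007 and 0.007 m and y of bin2 in the frame of rack between -0.095 and 0.095 m and z of bin3_end_a in the frame of rack between 0.049 and 0.055 m and z of bin3_end_b in the frame of rack between 0.049 and 0.055 m and x of bin3 in the frame of rack between -0.007 and 0.007 m and y of bin3 in the frame of rack between -0.095 and 0.095 m and z of bin4_end_a in the frame of rack between 0.049 and 0.055 m and z of bin4_end_b in the frame of rack between 0.049 and 0.055 m and x of bin4 in the frame of rack between -0.007 and 0.007 m and y of bin4 in the frame of rack between -0.095 and 0.095 m and value of joint knob above 1 rad), for 0.2 s.
3. knob clicked back into the locked position (value of joint knob below 0.2 rad), for 0.2 s.
At the end, for the whole second after the job is handed in: Every bin present hangs in a pair of rack slots: both axle ends between 3 mm below and 3 mm above their bottomed height of 52 mm, centred between the cheeks within 7 mm, axle within 0.06 rad of the rack's x axis, upright within 0.2 rad and at rest; the knob is locked (below 0.2 rad) (z of bin1_end_a in the frame of rack between 0.049 and 0.055 m and z of bin1_end_b in the frame of rack between 0.049 and 0.055 m and x of bin1 in the frame of rack between -0.007 and 0.007 m and y of bin1 in the frame of rack between -0.095 and 0.095 m and angle between the x axis of each of bin1, bin2, bin3, bin4 and the x axis of rack, either way round below 0.06 rad and angle between each of bin1, bin2, bin3, bin4's own z axis and vertical below 0.2 rad and z of bin2_end_a in the frame of rack between 0.049 and 0.055 m and z of bin2_end_b in the frame of rack between 0.049 and 0.055 m and x of bin2 in the frame of rack between -0.007 and 0.007 m and y of bin2 in the frame of rack between -0.095 and 0.095 m and z of bin3_end_a in the frame of rack between 0.049 and 0.055 m and z of bin3_end_b in the frame of rack between 0.049 and 0.055 m and x of bin3 in the frame of rack between -0.007 and 0.007 m and y of bin3 in the frame of rack between -0.095 and 0.095 m and z of bin4_end_a in the frame of rack between 0.049 and 0.055 m and z of bin4_end_b in the frame of rack between 0.049 and 0.055 m and x of bin4 in the frame of rack between -0.007 and 0.007 m and y of bin4 in the frame of rack between -0.095 and 0.095 m and value of joint knob below 0.2 rad and linear speed of each of bin1, bin2, bin3, bin4 below 0.05 m/s); the robot touches nothing.
It fails at once if the cup is moved more than 30 mm (distance of cup from where it was at the start of the episode above 0.03 m).
It fails at once if the stick is moved more than 30 mm (distance of stick from where it was at the start of the episode above 0.03 m).
It fails at once if the tilecard is moved more than 30 mm (distance of tilecard from where it was at the start of the episode above 0.03 m).
It fails at once if the cap is moved more than 30 mm (distance of cap from where it was at the start of the episode above 0.03 m).
Of bin1, bin2, bin3, bin4 only 3 to 4 are there at a start; the rules pass over those that are not, and their reading is None.
At some moment in a run one of bin1, bin2, bin3, bin4 may be knocked a few centimetres aside while the robot is not near it.
It also fails if it takes over 210 s, if anything falls off the work surface, if the arm or the gripper's body presses on something with over 40 N, if the wrist force passes 120 N, or if a joint passes its speed limit or range.

## Robot

A 6-joint arm with a two-finger parallel gripper is mounted at the origin on the work surface. World frame = base frame: x ahead of the robot, y to its left, z up, the work surface at z = 0. Lengths are in mm, angles in degrees, forces in N, time in s.
With the tool pointing down it reaches from about 300 to 850 mm from the base axis. Payload 4.2 kg.
Tool frame: the origin (TCP) lies between the finger pads, 19 mm behind the fingertips; this is the grasp point; z points along the fingers, y is the line along which they close (so a half turn about z gives the same grasp; the last joint's range is limited). The gripper opens to 91 mm and grips with 3 to 60 N. Pads are 32 mm wide; open, the fingers measure 118 mm over their backs; the gripper's body (76 mm by 178 mm) begins 60 mm behind the grasp point.
Start: joints at [-68.984, 18.312, 89.639, -0, 72.044, -1.146], TCP at [216.909, -532.533, 232.776] pointing down, gripper open.
Joint ranges: [-177.97, 177.97], [-48.28, 115.42], [12.27, 149.76], [-77.06, 257.06], [2.81, 150.46], [-146.56, 146.56]. Speed limits (degrees/s): [147.25, 147.25, 180, 180, 180, 180].

## Interface

Orientations are given as [roll, pitch, yaw] about the fixed x, y, z axes, in that order (R = Rz(yaw) Ry(pitch) Rx(roll)).
In Python, from workcell import env gives the robot as it stands.
- The arm moves only by the tool move_arm, never from a script. Its argument "plan" is a list of rows, each a list of 3 entries, a list of its own where there are three numbers: the shift along the world's x, y, z in cm, then the turn about the world's z in degrees, then the closure, from 0 (fully open) to 1 (shut). In form: [[[x, y, z], turn, claw], ...]. A call has 1 to 5 rows; each row shifts and turns the commanded pose from where the row before left it; what a row does not reach is not made up. A row lasts 1/10 s, in which the tool goes at most 50 mm and 8.59 degrees, less where a joint would pass 70% of its speed; a pose out of reach is approached as far as the arm can. A call is refused whole if a number of a shift passes 5 or a number of a turn 8.59, either way. A call with a gripper value outside its range is refused whole. The fingers move at their own pace and stop on an object; "squeeze" is the grip in N (left out, the last holds). Time passes only in rows, so rows that do not move let the fingers close. It gives the time, the measured TCP pose, the force, the opening and the grip force at its end, in the units of the state.
- env.state(): the state, without advancing time (a new reading comes with each control period).
- env.grab_frame(name): name is "side" or "top"; returns a dict with "frame" (400x640x3 uint8, red, green, blue), "z_map" (400x640 float32, mm along the optical axis (not along the pixel's ray), 0 where there is no reading), "fovy" (degrees; the focal length in pixels is half the picture's height over the tangent of half this angle, whatever the lens; pixels are square), "cx", "cy" (the principal point, pixels), "position" and "orientation" of the camera in the world. Camera axes: x right, y down, z forward; pixel columns grow to the right and rows downward; lengths in mm; the calibration is good to about 2 mm. A picture is of the moment at which its call begins.
- env.job_done(): hands the job in; it is judged then, once.
Trained networks look in a picture, given as the dict that the camera call returned (one of the last four; its "shot" number tells which), for a name from the list of things; names that differ only in an ending like _2 or _b are one class to them, and where a whole thing is asked for, a point or a joint stands for the part that bears it (a point fixed in the world has none). Each returns a list of dicts, best first, with "score" (0 to 1); they miss things now and then, are a little off and sometimes report something else, mostly with a low value. They report only what shows in the picture. A call takes as long as a camera call. They do not tell look-alikes from the thing itself.
- env.search_frame(picture, label): "point" ([column, row] in pixels, amid what is visible of it).
- env.landmark_of(picture, label): "point" ([column, row] in pixels: a listed point, or the origin of a listed thing).
The state is a dict: "time_s": time; "qpos": joint angles; "qvel": joint speeds; "effort": joint torques, N m; "ee_pos": TCP position; "ee_rot": TCP orientation; "force": force on the tool from outside, world axes, zero at the start; "torque": the same for the moment, N m; "gripper_width": finger opening in mm; "gripper_force": force on a finger pad.
Only numpy, scipy, OpenCV 4.12 (cv2) and the standard library are available. Lean on these libraries where they do the work, as an engineer would, in place of code of your own. Each camera call takes 0.05 s, during which the arm holds its last target. There are 200 camera calls.

## Working session

There is one attempt and no reset: what is moved stays moved. The work goes in short steps, Python scripts to look and compute and a tool call to move; the robot and the scene stay as the last step left them, time stands still between calls to the robot, and variables do not carry over. Pictures are saved under pics/ and viewed, at most 14 in all, crops included, and the job is handed in when it is done.

Besides the shell and the picture viewer there is one more tool, called as name([rows], argument=value, ...), one row to a line, values as JSON. move_arm: Moves the arm, as the interface text tells. Its arguments: {"type":"object","properties":{"plan":{"type":"array","items":{"type":"array"}},"squeeze":{"type":"number"}},"required":["plan"]}

```bash
mkdir -p pics
cat > h.py <<'E'
import numpy as np, cv2
from scipy.spatial.transform import Rotation as R
from workcell import env
def cam(p):
    f=p["frame"].shape[0]/2/np.tan(np.radians(p["fovy"])/2)
    o=np.array(p["orientation"],float)
    M=o if o.shape==(3,3) else R.from_euler('xyz',o,degrees=True).as_matrix()
    return f,M,np.array(p["position"],float)
def cloud(p):
    f,M,t=cam(p); z=p["z_map"].astype(float); v,u=np.mgrid[:z.shape[0],:z.shape[1]]
    P=np.stack([(u-p["cx"])/f*z,(v-p["cy"])/f*z,z],-1)
    W=P@M.T+t; W[z<=0]=np.nan; return W
def ray(p,uv,zw):
    f,M,t=cam(p); d=M@np.array([(uv[0]-p["cx"])/f,(uv[1]-p["cy"])/f,1]); return t+d*(zw-t[2])/d[2]
def save(p,n): cv2.imwrite("pics/"+n,p["frame"][:,:,::-1])
E
python3 - <<'E'
from h import *
for n in ("top","side"):
    p=env.grab_frame(n); save(p,n+"0.png"); print(n,p["fovy"],p["cx"],p["cy"],p["position"],p["orientation"])
    for l in ("bin1","knob","rack","cup","stick","tilecard","cap"):
        for f in (env.search_frame,env.landmark_of):
            print(l,f.__name__,[(np.round(d["point"]).tolist(),round(d["score"],2)) for d in f(p,l)])
    for l in ("knob_grip","bin1_end_a","slot0"):
        print(l,[(np.round(d["point"]).tolist(),round(d["score"],2)) for d in env.landmark_of(p,l)])
print(env.state())
E
```

```text
top 47.611883768080084 320.9440126603254 205.6667513167742 [ 432.5446391    -2.50814971 1246.28331851] [-173.75254197   -0.72183367  -90.49344395]
bin1 call [([340.0, 225.0], 0.74), ([372.0, 201.0], 0.72), ([417.0, 208.0], 0.71), ([310.0, 275.0], 0.68), ([377.0, 260.0], 0.65), ([340.0, 179.0], 0.63), ([457.0, 234.0], 0.55)]
bin1 call [([453.0, 232.0], 0.96), ([377.0, 262.0], 0.93), ([311.0, 275.0], 0.81), ([373.0, 202.0], 0.72), ([341.0, 229.0], 0.66), ([417.0, 211.0], 0.58), ([338.0, 178.0], 0.58)]
knob call [([285.0, 217.0], 0.69)]Traceback (most recent call last):
  File "<stdin>", line 6, in <module>
ValueError: it knows: bin, bin1_end, bin2_end, bin3_end, bin4_end, cap, cup, knob_grip, rack, slot, stick, tilecard
```

Run:
```python
from h import *
for n in ("top","side"):
    p=env.grab_frame(n); save(p,n+"0.png"); print(n,p["position"],p["orientation"])
    for l in ("rack","cup","stick","tilecard","cap","knob_grip","bin1_end_a","slot0","bin1"):
        print(l,[(np.round(d["point"],1).tolist(),round(d["score"],2)) for d in env.landmark_of(p,l)])
s=env.state();print(s)
```

```text
top [ 432.5446391    -2.50814971 1246.28331851] [-173.75254197   -0.72183367  -90.49344395]
rack [([232.3, 220.6], 0.58)]
cup [([289.7, 140.5], 0.93), ([348.0, 245.3], 0.48), ([427.9, 223.2], 0.35)]
stick [([405.7, 146.8], 0.55)]
tilecard [([352.1, 140.9], 0.83)]
cap [([251.5, 146.9], 0.7), ([372.5, 201.9], 0.2)]
knob_grip [([452.6, 235.7], 0.63), ([281.3, 216.2], 0.56)]
bin1_end_a [([414.1, 193.6], 0.88), ([424.4, 224.6], 0.56)]
slot0 [([258.1, 217.4], 0.91), ([238.0, 216.6], 0.79), ([216.9, 215.9], 0.67), ([194.7, 216.1], 0.62)]
bin1 [([374.3, 204.8], 0.96), ([420.1, 208.2], 0.95), ([452.9, 232.2], 0.87), ([377.6, 260.1], 0.85), ([337.0, 179.8], 0.77), ([309.4, 274.7], 0.68)]
side [426.10399239 884.89254142 679.61138552] [-122.75364095   -1.32869048 -169.94315891]
rack [([316.6, 309.4], 0.59)]
cup [([227.8, 244.3], 0.9)]
stick [([274.9, 164.5], 0.55)]
tilecard [([261.5, 197.3], 0.94), ([333.3, 195.9], 0.16)]
cap [([222.8, 278.7], 0.84), ([372.5, 202.6], 0.68), ([316.0, 298.4], 0.63), ([317.0, 310.5], 0.59)]
knob_grip [([338.0, 218.1], 0.67)]
bin1_end_a [([363.2, 154.4], 0.89), ([32
[... 275 characters left out ...]
393.6, 198.1], 0.83)]
{'time_s': 1.2, 'qpos': array([-6.89838572e+01,  1.83126143e+01,  8.96407669e+01,  6.21989796e-05,
        7.20449114e+01, -1.14643113e+00]), 'qvel': array([ 0.01767879,  0.1896197 , -0.01731208, -0.03156521,  0.00022308,
        0.00285199]), 'effort': array([-1.45171474e-03, -4.12363636e+01, -2.32230610e+01,  7.27678905e-02,
        3.77570512e-02, -1.75658698e-05]), 'ee_pos': array([ 216.90560277, -532.51561412,  232.75676384]), 'ee_rot': array([ 1.79998292e+02, -2.49979861e-05,  2.21625547e+01]), 'force': array([-0.00559329,  0.10734545,  0.36579215]), 'torque': array([-0.02021619, -0.06881283, -0.00297101]), 'gripper_force': 0.0, 'gripper_width': 91.04320180024577}
```

View pics/top0.png

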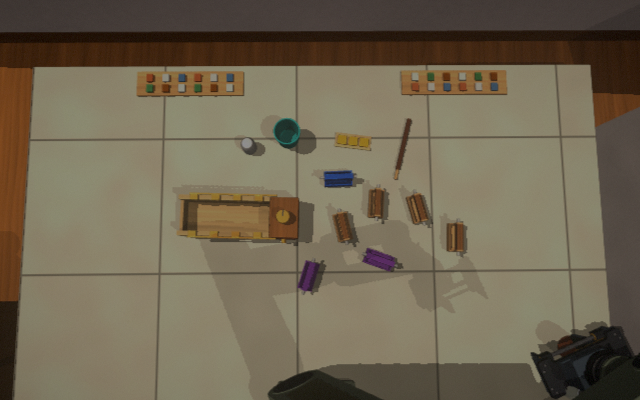

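View pics/side0.png

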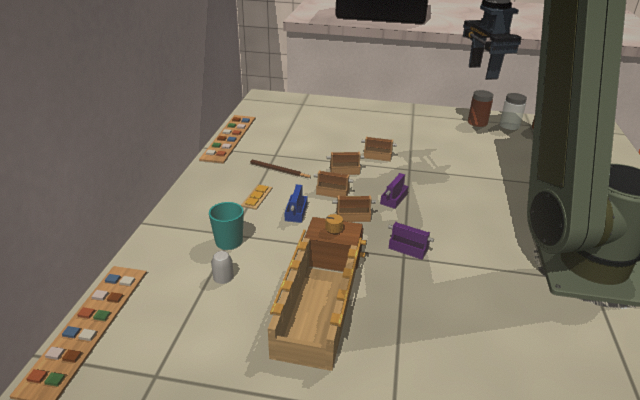

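The top view shows four wooden bins at about (376,203), (417,208), (456,237) and (344,227). The look-alikes are blue at (338,179) and purple at (310,276) and (380,260). The rack's slot row is centred near (228,218) and the knob is at (283,216). Next I'll measure from the depth images.

```bash
cat >> h.py <<'E'
def allpts(names=("top","side")):
    P=[];C=[]
    for n in names:
        p=env.grab_frame(n); W=cloud(p); m=np.isfinite(W[...,2]); P.append(W[m]); C.append(p["frame"][m])
    return P,C
def bins(P,guess,zlo=40,zhi=60,r=48):
    out=[]
    for g in guess:
        m=(np.hypot(*(P[:,:2]-g).T)<r)&(P[:,2]>zlo)&(P[:,2]<zhi); q=P[m]
        if len(q)<15: out.append((len(q),)); continue
        (c,s,a)=cv2.minAreaRect(q[:,:2].astype(np.float32)); 
        c2=q[:,:2].mean(0); _,_,V=np.linalg.svd(q[:,:2]-c2); yaw=np.degrees(np.arctan2(V[0,1],V[0,0])); yaw=(yaw+90)%180-90
        out.append((len(q),np.round(c,1),np.round(s,1),np.round(c2,1),round(yaw,1),round(np.percentile(q[:,2],95),1)))
    return out
E
python3 - <<'E'
from h import *
p=env.grab_frame("top")
G=[ray(p,uv,42)[:2] for uv in [(376,203),(417,208),(456,237),(344,227)]]
Ps,C=allpts()
for P,n in zip(Ps,("top","side")):
    print(n)
    for b in bins(P,G): print(b)
    k=ray(p,(283,217),101)[:2]
    m=(np.hypot(*(P[:,:2]-k).T)<35)&(P[:,2]>94)&(P[:,2]<107); q=P[m]; print("knob",len(q),cv2.minEnclosingCircle(q[:,:2].astype(np.float32)),q.mean(0))
    r=ray(p,(235,217),75)[:2]
    m=(abs(P[:,0]-r[0])<75)&(abs(P[:,1]-r[1])<220)&(P[:,2]>66)&(P[:,2]<82); q=P[m]
    print("rack",len(q),cv2.minAreaRect(q[:,:2].astype(np.float32)))
    fl=(P[:,2]<6)&(abs(P[:,0]-450)<200)&(abs(P[:,1])<300); print("floor",np.median(P[fl][:,2]))
E
```

```text
top
(187, array([ 571.2, -167.1]), array([15.4, 94.1]), array([ 570.7, -167.3]), np.float64(-3.7), np.float64(55.8))
(197, array([ 557.2, -280.4]), array([93.4, 16.3]), array([ 557.5, -279.7]), np.float64(14.6), np.float64(57.0))
(223, array([ 477.6, -381.8]), array([16.4, 95.3]), array([ 478.4, -380.5]), np.float64(-2.4), np.float64(56.7))
(179, array([508. , -75.5]), array([90.6, 14.8]), array([508.3, -75.4]), np.float64(12.4), np.float64(56.9))
knob 141 ((532.4785766601562, 81.14204406738281), 17.02996826171875) [532.44487171  80.98194269  99.79926042]
rack 2200 ((536.921630859375, 199.650634765625), (312.3149719238281, 116.28157043457031), 88.13803100585938)
floor -0.7463931945493414
side
(255, array([ 569.5, -166.1]), array([20.2, 93.6]), array([ 569.7, -163.2]), np.float64(-4.4), np.float64(55.3))
(243, array([ 557.2, -278.7]), array([95.1, 24.4]), array([ 557.3, -276. ]), np.float64(14.5), np.float64(55.3))
(197, array([ 478. , -378.9]), array([22.6, 93.3]), array([ 476.9, -376.6]), np.float64(-3.4), np.float64(56.4))
(306, array([505.7, -74.5]), array([91.9, 21.2]), array([507.3, -70.8]), np.float64(12.6), np.float64(55.4))
knob 176 ((530.4938354492188, 82.98731994628906), 18.64963722229004) [531.10674147  85.68771227 100.02621267]
rack 3087 ((535.6422119140625, 201.26878356933594), (314.21710205078125, 116.62452697753906), 88.11990356445312)
floor 0.047580387305174554
```

move_arm([
  [[2.2, 4.3, 0], -2, 0.4],
  [[2.2, 4.3, 0], -2, 0.4],
  [[2.2, 4.3, 0], -2, 0.4],
  [[2.2, 4.3, 0], -2, 0.4],
  [[2.2, 4.3, 0], -2, 0.4],
], squeeze=60)

```text
time_s: 1.85
ee_pos: [327.4, -315.8, 232.9]
ee_rot: [180.0, -0.0, 12.0]
force: [0.8, -0.3, -0.2]
gripper_width: 55.5
gripper_force: 0.0
```

move_arm([
  [[2.2, 4.3, 0], -2, 0.4],
  [[2.2, 4.3, 0], -2, 0.4],
  [[2.2, 4.3, 0], -2, 0.4],
  [[2.2, 4.3, 0], -2, 0.4],
  [[2.2, 4.3, 0], -2, 0.4],
])

```text
time_s: 2.35
ee_pos: [437.5, -100.7, 233.1]
ee_rot: [180.0, -0.1, 2.1]
force: [0.5, 0.4, -0.1]
gripper_width: 54.5
gripper_force: 0.0
```

move_arm([
  [[2.2, 4.3, 0], -1, 0.4],
  [[2.2, 4.3, 0], -1, 0.4],
  [[2.2, 4.3, 0], 0, 0.4],
  [[0, 0, 0], 0, 0.4],
  [[0, 0, 0], 0, 0.4],
])

```text
time_s: 2.85
ee_pos: [502.9, 27.2, 232.5]
ee_rot: [180.0, 0.1, 0.3]
force: [0.4, 0.2, 0.4]
gripper_width: 54.7
gripper_force: 0.0
```

move_arm([
  [[1.5, 2.7, -2], 0, 0.4],
  [[1.4, 2.7, -2.5], 0, 0.4],
  [[0, 0, -4], 0, 0.4],
  [[0, 0, -3], 0, 0.4],
  [[0, 0, -2.0], 0, 0.4],
])

```text
time_s: 3.35
ee_pos: [530.1, 78.7, 95.6]
ee_rot: [179.9, 0.2, 0.1]
force: [0.4, 0.1, 0.7]
gripper_width: 54.5
gripper_force: 0.0
```

move_arm([
  [[0, 0, 0], 0, 0.4],
  [[0, 0, 0], 0, 0.4],
])

```text
time_s: 3.55
ee_pos: [532.0, 79.3, 98.4]
ee_rot: [180.0, -0.0, 0.1]
force: [-0.2, -0.4, 0.9]
gripper_width: 54.8
gripper_force: 0.0
```

move_arm([
  [[0, 0.2, -0.1], 0, 0.4],
  [[0, 0, 0], 0, 1],
  [[0, 0, 0], 0, 1],
  [[0, 0, 0], 0, 1],
  [[0, 0, 0], 0, 1],
], squeeze=60)

```text
time_s: 4.05
ee_pos: [532.3, 81.3, 97.5]
ee_rot: [179.9, -0.1, 0.2]
force: [-0.1, -4.2, 3.4]
gripper_width: 32.8
gripper_force: 60.0
```

move_arm([
  [[0, 0, 0], 0, 1],
  [[0, 0, 0], 0, 1],
  [[0, 0, 0], 2, 1],
  [[0, 0, 0], 4, 1],
  [[0, 0, 0], 4, 1],
])

```text
time_s: 4.55
ee_pos: [532.3, 81.4, 97.5]
ee_rot: [179.9, -0.0, 10.3]
force: [-0.6, -4.7, 4.9]
gripper_width: 32.7
gripper_force: 60.0
```

move_arm([
  [[0, 0, 0], 6, 1],
  [[0, 0, 0], 6, 1],
  [[0, 0, 0], 6, 1],
  [[0, 0, 0], 6, 1],
  [[0, 0, 0], 6, 1],
])

```text
time_s: 5.05
ee_pos: [532.2, 81.4, 97.5]
ee_rot: [179.9, 0.0, 40.4]
force: [-0.5, -4.8, 3.3]
gripper_width: 32.8
gripper_force: 60.0
```

move_arm([
  [[0, 0, 0], 6, 1],
  [[0, 0, 0], 6, 1],
  [[0, 0, 0], 6, 1],
  [[0, 0, 0], 6, 1],
  [[0, 0, 0], 4, 1],
])

```text
time_s: 5.55
ee_pos: [532.2, 81.5, 97.5]
ee_rot: [179.9, 0.1, 68.4]
force: [0.6, -4.5, 3.6]
gripper_width: 32.8
gripper_force: 60.0
```

move_arm([
  [[0, 0, 0], 0, 1],
  [[0, 0, 0], 0, 1],
  [[0, 0, 0], 0, 0.4],
  [[0, 0, 0], 0, 0.4],
  [[0, 0, 0], 0, 0.4],
])

```text
time_s: 6.05
ee_pos: [531.8, 82.8, 96.7]
ee_rot: [-180.0, -0.0, 68.1]
force: [-1.2, 0.4, 0.6]
gripper_width: 53.2
gripper_force: 0.0
```

move_arm([
  [[0, 0, 2], 0, 0.4],
  [[0, 0, 4], 0, 0.4],
  [[0, 0, 4], 0, 0.4],
  [[0, 0, 2], 0, 0.4],
  [[0, 0, 0], 0, 0.4],
])

```text
time_s: 6.55
ee_pos: [533.7, 83.1, 220.1]
ee_rot: [179.6, -0.2, 68.2]
force: [-0.6, -0.6, -0.7]
gripper_width: 54.8
gripper_force: 0.0
```

```bash
cat > look.py <<'E'
from h import *
import sys
G=[(571,-167),(557,-280),(478,-381),(508,-75)]
p=env.grab_frame("top"); W=cloud(p); P=W[np.isfinite(W[...,2])]
for b in bins(P,G,r=55): print(b)
if len(sys.argv)>1: save(p,sys.argv[1])
E
python3 look.py top1.png
```

```text
(195, array([ 572.7, -167.4]), array([15.8, 97. ]), array([ 571.3, -167.2]), np.float64(-3.8), np.float64(56.7))
(205, array([ 558.4, -280.2]), array([95.8, 15.4]), array([ 557.8, -279.5]), np.float64(14.6), np.float64(56.6))
(221, array([ 479.1, -382. ]), array([17.8, 98.4]), array([ 478.8, -380.6]), np.float64(-2.5), np.float64(56.8))
(189, array([510. , -75.2]), array([98.6, 14.5]), array([509.9, -74.9]), np.float64(12.5), np.float64(56.6))
```

View pics/top1.png

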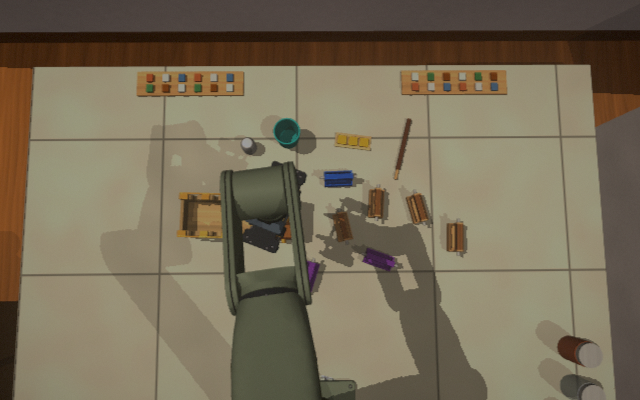

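The top view shows the keeper shifted open and all four bins where they were. I'll pick the near bin at (344,227) first.

move_arm([
  [[-0.3, -2, 0], -7, 0.4],
  [[-0.3, -2, 0], -7, 0.4],
  [[-0.3, -2, 0], -7, 0.4],
  [[-0.3, -2, 0], -7, 0.4],
  [[-0.3, -2, 0], -7, 0.4],
])

```text
time_s: 7.1
ee_pos: [515.6, -18.1, 214.6]
ee_rot: [-179.9, 0.2, 32.9]
force: [0.2, -0.5, 0.3]
gripper_width: 54.7
gripper_force: 0.0
```

move_arm([
  [[-0.3, -2, -2], -7, 0.4],
  [[-0.3, -2, -3], -7, 0.4],
  [[-0.3, -1.8, -3], -6.7, 0.4],
  [[0, 0, -2], 0, 0.4],
  [[0, 0, 0], 0, 0.4],
])

```text
time_s: 7.6
ee_pos: [504.4, -75.3, 112.5]
ee_rot: [-179.8, 0.5, 12.4]
force: [-0.4, -0.2, 0.2]
gripper_width: 54.6
gripper_force: 0.0
```

move_arm([
  [[0, 0, 0], 0, 0.4],
])

```text
time_s: 7.7
ee_pos: [507.3, -75.2, 115.9]
ee_rot: [-179.9, 0.1, 12.5]
force: [0.4, -0.1, -0.1]
gripper_width: 54.9
gripper_force: 0.0
```

move_arm([
  [[0.2, 0, -3], 0, 0.4],
  [[0, 0, -2], 0, 0.4],
  [[0, 0, -1.3], 0, 0.4],
  [[0, 0, 0], 0, 0.4],
  [[0, 0, 0], 0, 0.4],
])

```text
time_s: 8.2
ee_pos: [510.8, -75.3, 54.8]
ee_rot: [180.0, -0.1, 12.5]
force: [0.2, 0.2, 0.1]
gripper_width: 54.6
gripper_force: 0.0
```

move_arm([
  [[0, 0, 0], 0, 1],
  [[0, 0, 0], 0, 1],
  [[0, 0, 0], 0, 1],
  [[0, 0, 0], 0, 1],
  [[0, 0, 0], 0, 1],
], squeeze=60)

```text
time_s: 8.7
ee_pos: [510.0, -75.6, 54.0]
ee_rot: [180.0, -0.0, 12.5]
force: [0.2, 0.5, 0.5]
gripper_width: 17.8
gripper_force: 0.0
```

move_arm([
  [[0, 0, 0], 0, 1],
  [[0, 0, 0], 0, 1],
  [[0, 0, 0.5], 0, 1],
  [[0, 0, 1], 0, 1],
  [[0, 0, 1.5], 0, 1],
])

```text
time_s: 9.2
ee_pos: [509.4, -75.5, 84.0]
ee_rot: [-180.0, 0.1, 12.5]
force: [0.1, -0.8, -2.1]
gripper_width: 13.3
gripper_force: 60.0
```

move_arm([
  [[0, 0, 2.5], 0, 1],
  [[0, 0, 3.5], 0, 1],
  [[0, 0, 3.5], 0, 1],
  [[0, 0, 2.5], 0, 1],
  [[0, 0, 1.5], 0, 1],
])

```text
time_s: 9.7
ee_pos: [510.7, -75.7, 222.1]
ee_rot: [179.9, -0.2, 12.5]
force: [0.1, -0.8, -1.3]
gripper_width: 13.5
gripper_force: 60.0
```

move_arm([
  [[0.0, 1, 0], 0, 1],
  [[0.2, 2, 0], -1, 1],
  [[0.2, 2.5, 0], -1, 1],
  [[0.2, 3, 0], -2, 1],
  [[0.3, 3, 0], -2, 1],
])

```text
time_s: 10.2
ee_pos: [517.9, 41.0, 217.8]
ee_rot: [-180.0, 0.1, 6.4]
force: [0.6, -0.2, -2.0]
gripper_width: 13.4
gripper_force: 60.0
```

move_arm([
  [[0.3, 3, 0], -2, 1],
  [[0.3, 3, 0], -2, 1],
  [[0.3, 3, 0], -2, 1],
  [[0.3, 3, 0], -1.4, 1],
  [[0.3, 3, 0], -1, 1],
])

```text
time_s: 10.7
ee_pos: [532.8, 191.2, 217.6]
ee_rot: [180.0, 0.1, -2.0]
force: [0.1, 0.3, -0.0]
gripper_width: 13.4
gripper_force: 60.0
```

move_arm([
  [[0.2, 3, 0], 0, 1],
  [[0.2, 3, 0], 0, 1],
  [[0.2, 2.5, 0], 0, 1],
  [[0, 2, 0], 0, 1],
  [[0, 1, 0], 0, 1],
])

```text
time_s: 11.2
ee_pos: [539.1, 306.2, 217.8]
ee_rot: [180.0, 0.1, -1.8]
force: [0.5, -0.7, -1.9]
gripper_width: 13.3
gripper_force: 60.0
```

move_arm([
  [[0, 0.5, 0], 0, 1],
  [[0, 0, 0], 0, 1],
  [[0, 0, 0], 0, 1],
])

```text
time_s: 11.5
ee_pos: [539.9, 308.6, 218.8]
ee_rot: [180.0, 0.0, -2.0]
force: [-0.3, -0.1, -1.2]
gripper_width: 13.7
gripper_force: 60.0
```

move_arm([
  [[0, 0.65, -1], 0, 1],
  [[0, 0, -2], 0, 1],
  [[0, 0, -2.5], 0, 1],
  [[0, 0, -1], 0, 1],
  [[0, 0, 0], 0, 1],
])

```text
time_s: 12.0
ee_pos: [538.9, 315.1, 151.7]
ee_rot: [179.9, 0.2, -2.0]
force: [-0.4, 0.1, -0.9]
gripper_width: 13.8
gripper_force: 60.0
```

Run:
```python
from h import *
s=env.state();print(s["ee_pos"],s["ee_rot"])
a=env.grab_frame("top");b=env.grab_frame("side")
def up(p,c,n,s=4,w=(90,70)):
    x,y=int(c[0]),int(c[1]); return cv2.resize(p["frame"][max(y-w[1],0):y+w[1],max(x-w[0],0):x+w[0],::-1],None,fx=s,fy=s,interpolation=cv2.INTER_CUBIC)
cv2.imwrite("pics/a1.png",up(b,(310,300),0))
for p,n in((a,"top"),(b,"side")):
    W=cloud(p);P=W[np.isfinite(W[...,2])]
    for zl,zh in((66,82),):
        q=P[(abs(P[:,0]-537)<75)&(abs(P[:,1]-205)<170)&(P[:,2]>zl)&(P[:,2]<zh)];print(n,"rack",len(q),cv2.minAreaRect(q[:,:2].astype(np.float32)))
    q=P[(abs(P[:,0]-540)<60)&(abs(P[:,1]-315)<26)&(P[:,2]>96)&(P[:,2]<124)];print("tray",len(q),q.min(0),q.max(0),np.median(q,0))
    q=P[(abs(P[:,0]-540)<60)&(abs(P[:,1]-315)<40)&(P[:,2]>130)&(P[:,2]<160)];print("axle",len(q),q.min(0),q.max(0))
    for l in("bin1_end_a","bin1","slot0"):print(l,[(np.round(d["point"],1).tolist(),round(d["score"],2)) for d in env.landmark_of(p,l)])
```

```text
[538.93857357 315.14371158 151.73922057] [179.869009     0.2126925   -1.97381716]
top rack 1752 ((536.8914794921875, 200.1254119873047), (313.160888671875, 116.34410858154297), 88.04378509521484)
tray 142 [500.18092881 293.12099459  96.85648808] [573.70663312 321.2984873  123.34825485] [541.7325765  304.22887948 105.89863337]
axle 19 [501.00413098 297.0461481  130.53799187] [555.2504397  310.13523936 154.32521809]
bin1_end_a [([414.5, 192.1], 0.94), ([424.5, 224.3], 0.75), ([187.5, 191.4], 0.67)]
bin1 [([373.1, 202.7], 0.87), ([453.4, 233.8], 0.86), ([310.1, 273.1], 0.82), ([187.8, 215.0], 0.61), ([378.3, 260.1], 0.6)]
slot0 [([260.4, 217.7], 0.87), ([236.4, 215.8], 0.87), ([215.5, 214.3], 0.79), ([196.9, 213.7], 0.6)]
side rack 1763 ((535.55859375, 201.272216796875), (313.85565185546875, 116.44511413574219), 88.08164978027344)
tray 968 [499.8513217  296.68730778  98.8050471 ] [577.12187551 339.91040483 123.99414626] [538.06715315 334.752498   106.98168964]
axle 462 [489.22672191 309.60689249 130.01598397] [576.74940427 334.9200069  155.55612151]
bin1_end_a [([326.6, 155.6], 0.66), ([363.9, 153.1], 0.61)]
bin1 [([406.6, 248.1], 0.92), ([380.6, 155.3], 0.81), ([391.3, 199.5], 0.79), ([305.4, 304.2], 0.67), ([335.2, 194.0], 0.57), ([316.7, 311.4], 0.46)]
slot0 [([306.7, 323.0], 0.97), ([321.8, 279.0], 0.8), ([312.9, 299.3], 0.72), ([327.9, 260.7], 0.69)]
```

View pics/a1.png

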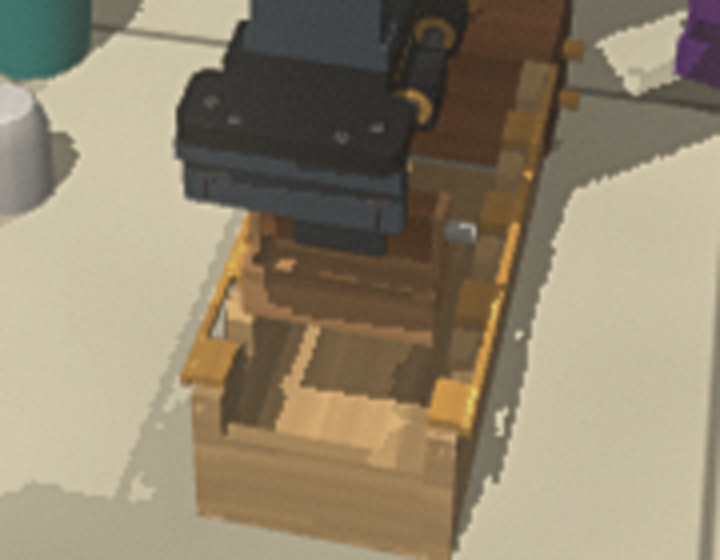

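The crop of the side view shows the bin level above slot 3. It's between the cheeks, about 1 mm short in x, and the tabs are clear. I'll lower it.

move_arm([
  [[0.1, 0, -1], 0, 1],
  [[0, 0, -1.5], 0, 1],
  [[0, 0, -1.5], 0, 1],
  [[0, 0, -0.5], 0, 1],
  [[0, 0, 0], 0, 1],
])

```text
time_s: 12.9
ee_pos: [540.4, 315.7, 107.6]
ee_rot: [179.9, 0.1, -1.9]
force: [0.4, -0.5, -1.3]
gripper_width: 13.6
gripper_force: 60.0
```

move_arm([
  [[0, 0, -0.5], 0, 1],
  [[0, 0, -0.7], 0, 1],
  [[0, 0, -0.8], 0, 1],
  [[0, 0, 0], 0, 1],
  [[0, 0, 0], 0, 1],
])

```text
time_s: 13.4
ee_pos: [540.8, 315.9, 88.5]
ee_rot: [180.0, 0.0, -1.9]
force: [0.2, 0.1, -1.0]
gripper_width: 13.4
gripper_force: 60.0
```

move_arm([
  [[-0.05, -0.05, -0.5], 0, 1],
  [[0, 0, -0.5], 0, 1],
  [[0, 0, -0.5], 0, 1],
  [[0, 0, -0.4], 0, 1],
  [[0, 0, 0], 0, 1],
])

```text
time_s: 13.9
ee_pos: [539.9, 315.2, 68.9]
ee_rot: [179.9, 0.1, -1.9]
force: [0.7, 0.0, -1.6]
gripper_width: 13.4
gripper_force: 60.0
```

move_arm([
  [[0, 0, -0.3], 0, 1],
  [[0, 0, -0.2], 0, 1],
  [[0, 0, 0], 0, 1],
  [[0, 0, 0], 0, 1],
])

```text
time_s: 14.3
ee_pos: [540.5, 315.5, 64.8]
ee_rot: [180.0, -0.0, -1.9]
force: [-0.0, -0.4, -1.2]
gripper_width: 13.5
gripper_force: 60.0
```

move_arm([
  [[0, 0, -0.1], 0, 1],
  [[0, 0, -0.1], 0, 1],
  [[0, 0, 0], 0, 1],
  [[0, 0, 0], 0, 1],
])

```text
time_s: 14.7
ee_pos: [540.6, 315.6, 63.6]
ee_rot: [-180.0, -0.0, -1.9]
force: [-0.7, -0.1, 5.2]
gripper_width: 13.5
gripper_force: 60.0
```

move_arm([
  [[0, 0, 0], 0, 0.8],
  [[0, 0, 0], 0, 0.65],
  [[0, 0, 0], 0, 0.65],
  [[0, 0, 0], 0, 0.65],
])

```text
time_s: 15.1
ee_pos: [540.3, 315.4, 62.4]
ee_rot: [180.0, 0.0, -1.9]
force: [-0.4, -0.7, -0.5]
gripper_width: 31.8
gripper_force: 0.0
```

move_arm([
  [[0, 0, 1], 0, 0.65],
  [[0, 0, 3], 0, 0.65],
  [[0, 0, 4], 0, 0.65],
  [[0, 0, 4], 0, 0.55],
  [[0, 0, 2], 0, 0.4],
])

```text
time_s: 15.6
ee_pos: [541.8, 316.3, 207.7]
ee_rot: [-179.8, -0.3, -1.9]
force: [0.8, 0.2, 0.1]
gripper_width: 44.9
gripper_force: 0.0
```

```bash
python3 - <<'E'
from h import *
b=env.grab_frame("side");cv2.imwrite("pics/a2.png",cv2.resize(b["frame"][230:370,220:400,::-1],None,fx=4,fy=4,interpolation=cv2.INTER_CUBIC))
E
python3 look.py
```

```text
(191, array([ 573. , -167.7]), array([15.4, 97. ]), array([ 571.4, -167.4]), np.float64(-3.8), np.float64(55.9))
(201, array([ 558.4, -280.2]), array([95.9, 15.1]), array([ 558.1, -279.5]), np.float64(14.9), np.float64(56.5))
(221, array([ 479.1, -381.6]), array([16.5, 98.2]), array([ 479.2, -380.7]), np.float64(-2.4), np.float64(57.3))
(0,)
```

View pics/a2.png

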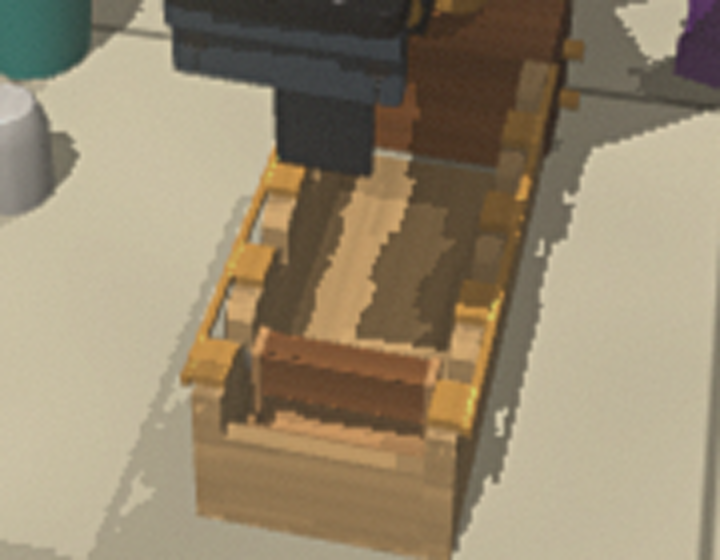

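The crop shows the first bin sitting upright in slot 3. Next is the bin at (376,203), going to slot 2.

move_arm([
  [[0.2, -3, 0], 0, 0.4],
  [[0.3, -4.5, 0], -0.4, 0.4],
  [[0.3, -4.5, 0], -0.5, 0.4],
  [[0.3, -4.5, 0], -0.5, 0.4],
  [[0.3, -4.5, 0], -0.5, 0.4],
])

```text
time_s: 16.2
ee_pos: [553.5, 103.7, 201.4]
ee_rot: [180.0, 0.1, -3.8]
force: [0.7, 0.7, 0.7]
gripper_width: 54.7
gripper_force: 0.0
```

move_arm([
  [[0.3, -4.5, 0], 0, 0.4],
  [[0.3, -4.5, 0], 0, 0.4],
  [[0.3, -4.5, 0], 0, 0.4],
  [[0.3, -4.5, 0], 0, 0.4],
  [[0.3, -4.5, 0], 0, 0.4],
])

```text
time_s: 16.7
ee_pos: [568.5, -121.2, 201.5]
ee_rot: [-180.0, 0.1, -3.8]
force: [0.8, -0.9, -0.7]
gripper_width: 54.8
gripper_force: 0.0
```

move_arm([
  [[0.2, -3, 0], 0, 0.4],
  [[0, -1.8, -3], 0, 0.4],
  [[0, 0, -4], 0, 0.4],
  [[0, 0, -2], 0, 0.4],
  [[0, 0, 0], 0, 0.4],
])

```text
time_s: 17.2
ee_pos: [568.2, -166.9, 108.3]
ee_rot: [-179.9, 0.6, -3.9]
force: [-0.4, 0.0, -0.3]
gripper_width: 54.8
gripper_force: 0.0
```

move_arm([
  [[0, 0, 0], 0, 0.4],
])

```text
time_s: 17.3
ee_pos: [571.3, -167.4, 112.4]
ee_rot: [-180.0, 0.1, -3.8]
force: [-0.2, 0.3, 0.7]
gripper_width: 54.6
gripper_force: 0.0
```

move_arm([
  [[0.05, 0, -3], 0, 0.4],
  [[0, 0, -2], 0, 0.4],
  [[0, 0, -0.9], 0, 0.4],
  [[0, 0, 0], 0, 0.4],
  [[0, 0, 0], 0, 0.4],
])

```text
time_s: 17.8
ee_pos: [573.0, -167.7, 55.2]
ee_rot: [180.0, -0.1, -3.8]
force: [0.3, 0.7, 0.8]
gripper_width: 54.7
gripper_force: 0.0
```

move_arm([
  [[0, 0, 0], 0, 1],
  [[0, 0, 0], 0, 1],
  [[0, 0, 0], 0, 1],
  [[0, 0, 0], 0, 1],
  [[0, 0, 0], 0, 1],
])

```text
time_s: 18.3
ee_pos: [571.9, -167.6, 53.9]
ee_rot: [180.0, -0.0, -3.8]
force: [0.2, 0.2, -0.3]
gripper_width: 17.4
gripper_force: 0.0
```

move_arm([
  [[0, 0, 0], 0, 1],
  [[0, 0, 0], 0, 1],
  [[0, 0, 0.5], 0, 1],
  [[0, 0, 1], 0, 1],
  [[0, 0, 1.5], 0, 1],
])

```text
time_s: 18.8
ee_pos: [571.3, -167.3, 83.9]
ee_rot: [-180.0, 0.1, -3.8]
force: [0.3, -0.8, -1.5]
gripper_width: 13.6
gripper_force: 60.0
```

move_arm([
  [[0, 0, 2.5], 0, 1],
  [[0, 0, 3.5], 0, 1],
  [[0, 0, 3.5], 0, 1],
  [[0, 0, 2.5], 0, 1],
  [[0, 0, 1.5], 0, 1],
])

```text
time_s: 19.3
ee_pos: [572.7, -167.7, 222.4]
ee_rot: [179.9, -0.3, -3.8]
force: [0.1, 0.8, -1.5]
gripper_width: 13.7
gripper_force: 60.0
```

move_arm([
  [[0, 1, 0], 0, 1],
  [[-0.3, 2, 0], 0, 1],
  [[-0.3, 2.5, 0], 0, 1],
  [[-0.3, 3, 0], 0.4, 1],
  [[-0.3, 3, 0], 0.5, 1],
])

```text
time_s: 19.8
ee_pos: [558.8, -50.9, 217.7]
ee_rot: [-180.0, 0.1, -2.9]
force: [0.4, 0.3, -1.0]
gripper_width: 13.8
gripper_force: 60.0
```

move_arm([
  [[-0.3, 3, 0], 0.5, 1],
  [[-0.3, 3, 0], 0.5, 1],
  [[-0.3, 3, 0], 0, 1],
  [[-0.3, 3, 0], 0, 1],
  [[-0.3, 3, 0], 0, 1],
])

```text
time_s: 20.3
ee_pos: [543.6, 99.2, 217.8]
ee_rot: [180.0, 0.1, -1.9]
force: [1.1, -0.1, -1.3]
gripper_width: 13.6
gripper_force: 60.0
```

move_arm([
  [[-0.3, 3, 0], 0, 1],
  [[-0.3, 3, 0], 0, 1],
  [[0, 3, 0], 0, 1],
  [[0, 2.5, 0], 0, 1],
  [[0, 2, 0], 0, 1],
])

```text
time_s: 20.8
ee_pos: [537.5, 234.4, 217.6]
ee_rot: [180.0, 0.1, -1.9]
force: [0.0, 0.3, -2.0]
gripper_width: 13.3
gripper_force: 60.0
```

move_arm([
  [[0, 1.5, 0], 0, 1],
  [[0, 1, 0], 0, 1],
  [[0, 0.2, 0], 0, 1],
  [[0, 0, 0], 0, 1],
  [[0, 0, 0], 0, 1],
])

```text
time_s: 21.3
ee_pos: [538.9, 258.7, 218.7]
ee_rot: [180.0, 0.0, -2.0]
force: [0.1, 0.3, -1.9]
gripper_width: 14.0
gripper_force: 60.0
```

move_arm([
  [[0, 0, -1], 0, 1],
  [[0, 0, -2], 0, 1],
  [[0, 0, -2.5], 0, 1],
  [[0, 0, -1], 0, 1],
  [[0, 0, 0], 0, 1],
])

```text
time_s: 21.8
ee_pos: [537.9, 258.5, 151.8]
ee_rot: [179.9, 0.2, -2.0]
force: [-0.5, 0.1, -1.5]
gripper_width: 13.8
gripper_force: 60.0
```

```bash
cat > chk.py <<'E'
from h import *
import sys
x0,y0=float(sys.argv[1]),float(sys.argv[2])
s=env.state();e=s["ee_pos"];print(e,s["ee_rot"])
p=env.grab_frame("side");W=cloud(p);P=W[np.isfinite(W[...,2])]
z=e[2]-52
q=P[(abs(P[:,0]-x0)<60)&(abs(P[:,1]-y0-20)<8)&(P[:,2]>z+3)&(P[:,2]<z+22)]
print("tray",len(q),np.percentile(q,[1,99],axis=0)[:,0],"midx",np.percentile(q,[1,99],axis=0)[:,0].mean(),"yfront",np.median(q[:,1])-20)
k=np.polyfit(q[:,0],q[:,1],1);print("face yaw",np.degrees(np.arctan(k[0])))
q=P[(abs(P[:,0]-537)<75)&(abs(P[:,1]-205)<170)&(P[:,2]>66)&(P[:,2]<82)]
E
python3 chk.py 538.5 259.4
```

```text
[537.87456089 258.54183336 151.8185668 ] [179.8836638    0.21976295  -1.9740896 ]
tray 424 [499.99492154 574.73466504] midx 537.364793289712 yfront 258.56899718957544
face yaw -1.7365471831402728
```

move_arm([
  [[0, 0.07, -1], 0, 1],
  [[0, 0, -1.5], 0, 1],
  [[0, 0, -1.5], 0, 1],
  [[0, 0, -0.5], 0, 1],
  [[0, 0, 0], 0, 1],
])

```text
time_s: 22.35
ee_pos: [538.8, 260.1, 108.4]
ee_rot: [180.0, 0.0, -1.9]
force: [0.7, 0.9, -1.1]
gripper_width: 13.3
gripper_force: 60.0
```

move_arm([
  [[0, 0, -0.5], 0, 1],
  [[0, 0, -0.7], 0, 1],
  [[0, 0, -0.8], 0, 1],
  [[0, 0, 0], 0, 1],
  [[0, 0, 0], 0, 1],
])

```text
time_s: 22.85
ee_pos: [538.8, 260.1, 88.5]
ee_rot: [180.0, 0.0, -1.9]
force: [-0.3, -0.3, -1.3]
gripper_width: 13.6
gripper_force: 60.0
```

move_arm([
  [[0, -0.07, -0.5], 0, 1],
  [[0, 0, -0.5], 0, 1],
  [[0, 0, -0.5], 0, 1],
  [[0, 0, -0.4], 0, 1],
  [[0, 0, 0], 0, 1],
])

```text
time_s: 23.35
ee_pos: [538.4, 259.2, 68.9]
ee_rot: [180.0, 0.1, -1.9]
force: [0.5, -0.7, -1.2]
gripper_width: 13.9
gripper_force: 60.0
```

move_arm([
  [[0, 0, -0.3], 0, 1],
  [[0, 0, -0.2], 0, 1],
  [[0, 0, -0.1], 0, 1],
  [[0, 0, -0.05], 0, 1],
  [[0, 0, 0], 0, 1],
])

```text
time_s: 23.85
ee_pos: [538.9, 259.5, 63.6]
ee_rot: [180.0, -0.0, -1.9]
force: [-0.9, 0.3, 0.9]
gripper_width: 13.7
gripper_force: 60.0
```

move_arm([
  [[0, 0, 0], 0, 0.8],
  [[0, 0, 0], 0, 0.65],
  [[0, 0, 0], 0, 0.65],
  [[0, 0, 0], 0, 0.65],
])

```text
time_s: 24.25
ee_pos: [539.0, 259.5, 63.3]
ee_rot: [-180.0, -0.0, -1.9]
force: [0.8, 0.5, -0.2]
gripper_width: 31.6
gripper_force: 0.0
```

move_arm([
  [[0, 0, 1], 0, 0.65],
  [[0, 0, 3], 0, 0.65],
  [[0, 0, 4], 0, 0.65],
  [[0, 0, 4], 0, 0.55],
  [[0, 0, 2], 0, 0.4],
])

```text
time_s: 24.75
ee_pos: [540.4, 260.1, 208.2]
ee_rot: [-179.8, -0.4, -1.9]
force: [-0.3, 0.2, 0.3]
gripper_width: 45.0
gripper_force: 0.0
```

move_arm([
  [[0, -2.9, 0], 0, 0.4],
  [[0.2, -4.5, 0], 2, 0.4],
  [[0.2, -4.5, 0], 2, 0.4],
  [[0.2, -4.5, 0], 2, 0.4],
  [[0.2, -4.5, 0], 2, 0.4],
])

```text
time_s: 25.25
ee_pos: [546.8, 48.9, 204.2]
ee_rot: [180.0, -0.1, 6.2]
force: [0.4, -1.3, 0.4]
gripper_width: 54.7
gripper_force: 0.0
```

move_arm([
  [[0.2, -4.5, 0], 2, 0.4],
  [[0.2, -4.5, 0], 2, 0.4],
  [[0.2, -4.5, 0], 2, 0.4],
  [[0.2, -4.5, 0], 2.6, 0.4],
  [[0.2, -4.5, 0], 0, 0.4],
])

```text
time_s: 25.75
ee_pos: [556.8, -176.4, 204.3]
ee_rot: [180.0, -0.1, 14.7]
force: [1.1, 0.4, -0.1]
gripper_width: 54.8
gripper_force: 0.0
```

```bash
python3 look.py
python3 - <<'E'
from h import *
b=env.grab_frame("side");cv2.imwrite("pics/a3.png",cv2.resize(b["frame"][120:370,220:460,::-1],None,fx=2.4,fy=2.4,interpolation=cv2.INTER_CUBIC))
E
```

```text
(0,)
(94, array([ 533.2, -286.6]), array([43.8, 14.7]), array([ 535.4, -285.1]), np.float64(16.0), np.float64(56.7))
(217, array([ 479.2, -382. ]), array([17. , 98.5]), array([ 478.3, -380.8]), np.float64(-2.9), np.float64(56.7))
(0,)
```

View pics/a3.png

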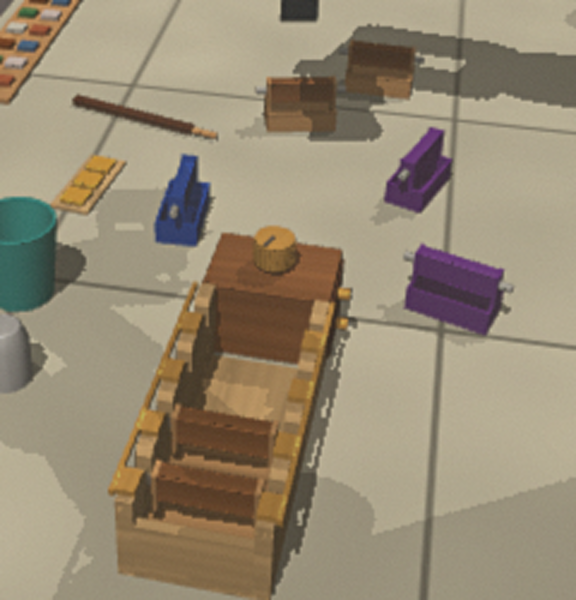

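The crop shows both hung bins upright in slots 3 and 2, with two bins left on the shelf. I'll carry on to the second of these.

move_arm([
  [[0.1, -4.5, 0], 0, 0.4],
  [[0, -4.5, 0], 0, 0.4],
  [[0, -1.35, -3], 0, 0.4],
  [[0, 0, -4], 0, 0.4],
  [[0, 0, -2], 0, 0.4],
])

```text
time_s: 26.35
ee_pos: [556.4, -277.3, 110.7]
ee_rot: [-179.8, 0.2, 14.6]
force: [0.1, 1.1, -1.0]
gripper_width: 54.6
gripper_force: 0.0
```

move_arm([
  [[0, 0, 0], 0, 0.4],
  [[0, 0, 0], 0, 0.4],
])

```text
time_s: 26.55
ee_pos: [558.5, -277.7, 114.2]
ee_rot: [180.0, -0.0, 14.7]
force: [0.8, 0.0, -0.2]
gripper_width: 55.0
gripper_force: 0.0
```

Run:
```python
from h import *
p=env.grab_frame("side");W=cloud(p);P=W[np.isfinite(W[...,2])]
for b in bins(P,[(557,-280)],zlo=42): print(b)
```

```text
(214, array([ 557.5, -280.1]), array([94.9, 28.8]), array([ 558.4, -275.8]), np.float64(14.0), np.float64(55.3))
```

move_arm([
  [[0, -0.2, -3], 0, 0.4],
  [[0, 0, -2], 0, 0.4],
  [[0, 0, -1.05], 0, 0.4],
  [[0, 0, 0], 0, 0.4],
  [[0, 0, 0], 0, 0.4],
])

```text
time_s: 27.1
ee_pos: [558.9, -280.4, 54.3]
ee_rot: [179.9, -0.1, 14.7]
force: [-0.4, -0.0, 0.4]
gripper_width: 54.9
gripper_force: 0.0
```

move_arm([
  [[0, 0, 0], 0, 1],
  [[0, 0, 0], 0, 1],
  [[0, 0, 0], 0, 1],
  [[0, 0, 0], 0, 1],
  [[0, 0, 0], 0, 1],
])

```text
time_s: 27.6
ee_pos: [557.9, -280.1, 52.9]
ee_rot: [180.0, -0.0, 14.7]
force: [0.1, -0.1, -0.5]
gripper_width: 17.6
gripper_force: 0.0
```

move_arm([
  [[0, 0, 0], 0, 1],
  [[0, 0, 0], 0, 1],
  [[0, 0, 0.5], 0, 1],
  [[0, 0, 1], 0, 1],
  [[0, 0, 1.5], 0, 1],
])

```text
time_s: 28.1
ee_pos: [557.4, -279.7, 82.9]
ee_rot: [-179.9, 0.1, 14.7]
force: [-0.1, 0.2, -0.7]
gripper_width: 13.9
gripper_force: 60.0
```

move_arm([
  [[0, 0, 2.5], 0, 1],
  [[0, 0, 3.5], 0, 1],
  [[0, 0, 3.5], 0, 1],
  [[0, 0, 2.5], 0, 1],
  [[0, 0, 1.5], 0, 1],
])

```text
time_s: 28.6
ee_pos: [558.7, -280.4, 221.5]
ee_rot: [179.8, -0.2, 14.7]
force: [0.3, 0.6, -1.2]
gripper_width: 13.6
gripper_force: 60.0
```

move_arm([
  [[0, 1, 0], 0, 1],
  [[-0.1, 2, 0], -1, 1],
  [[-0.2, 2.5, 0], -1, 1],
  [[-0.2, 3, 0], -1, 1],
  [[-0.2, 3, 0], -1.5, 1],
])

```text
time_s: 29.1
ee_pos: [549.9, -163.2, 216.7]
ee_rot: [-179.9, 0.1, 10.1]
force: [0.3, -0.2, -0.9]
gripper_width: 13.6
gripper_force: 60.0
```

move_arm([
  [[-0.2, 3, 0], -2, 1],
  [[-0.2, 3, 0], -2, 1],
  [[-0.2, 3, 0], -2, 1],
  [[-0.2, 3, 0], -2, 1],
  [[-0.2, 3, 0], -2, 1],
])

```text
time_s: 29.6
ee_pos: [539.6, -13.1, 216.8]
ee_rot: [-180.0, 0.1, 0.1]
force: [-0.4, 0.8, -0.2]
gripper_width: 14.1
gripper_force: 60.0
```

move_arm([
  [[-0.2, 3, 0], -1, 1],
  [[-0.2, 3, 0], -1.1, 1],
  [[-0.2, 3, 0], 0, 1],
  [[0, 3, 0], 0, 1],
  [[0, 3, 0], 0, 1],
])

```text
time_s: 30.1
ee_pos: [533.5, 136.6, 216.9]
ee_rot: [180.0, 0.1, -1.9]
force: [-0.2, -0.3, -0.6]
gripper_width: 13.4
gripper_force: 60.0
```

move_arm([
  [[0, 2.5, 0], 0, 1],
  [[0, 2, 0], 0, 1],
  [[0, 1.5, 0], 0, 1],
  [[0, 0.85, 0], 0, 1],
  [[0, 0, 0], 0, 1],
])

```text
time_s: 30.6
ee_pos: [534.5, 204.2, 217.4]
ee_rot: [180.0, 0.0, -1.9]
force: [0.4, 0.9, -0.7]
gripper_width: 13.8
gripper_force: 60.0
```

move_arm([
  [[0, 0, -1], 0, 1],
  [[0, 0, -2], 0, 1],
  [[0, 0, -2.5], 0, 1],
  [[0, 0, -1], 0, 1],
  [[0, 0, 0], 0, 1],
])

```text
time_s: 31.1
ee_pos: [533.8, 202.3, 150.9]
ee_rot: [179.9, 0.2, -2.0]
force: [-0.5, 0.4, -1.0]
gripper_width: 13.8
gripper_force: 60.0
```

```bash
python3 chk.py 536.8 203.5
```

```text
[533.80277392 202.30276521 150.88392121] [179.8928737    0.23162513  -1.99652865]
tray 371 [495.51647755 570.11244803] midx 532.8144627901477 yfront 202.412522428614
face yaw -1.8777369818260212
```

move_arm([
  [[0.23, 0.03, -1], 0, 1],
  [[0, 0, -1.5], 0, 1],
  [[0, 0, -1.5], 0, 1],
  [[0, 0, -0.5], 0, 1],
  [[0, 0, 0], 0, 1],
])

```text
time_s: 31.65
ee_pos: [537.2, 203.7, 107.5]
ee_rot: [180.0, 0.0, -1.9]
force: [0.4, 0.3, -1.2]
gripper_width: 13.1
gripper_force: 60.0
```

move_arm([
  [[0, 0, -0.5], 0, 1],
  [[0, 0, -0.7], 0, 1],
  [[0, 0, -0.8], 0, 1],
  [[0, 0, 0], 0, 1],
  [[0, 0, 0], 0, 1],
])

```text
time_s: 32.15
ee_pos: [537.1, 203.7, 87.5]
ee_rot: [180.0, 0.0, -1.9]
force: [-0.6, 0.7, -0.5]
gripper_width: 13.5
gripper_force: 60.0
```

move_arm([
  [[0, 0, -0.5], 0, 1],
  [[0, 0, -0.5], 0, 1],
  [[0, 0, -0.5], 0, 1],
  [[0, 0, -0.4], 0, 1],
  [[0, 0, 0], 0, 1],
])

```text
time_s: 32.65
ee_pos: [536.7, 203.6, 67.9]
ee_rot: [180.0, 0.1, -1.9]
force: [-1.1, 0.9, -0.6]
gripper_width: 13.8
gripper_force: 60.0
```

move_arm([
  [[0, 0, -0.3], 0, 1],
  [[0, 0, -0.2], 0, 1],
  [[0, 0, -0.1], 0, 1],
  [[0, 0, 0], 0, 1],
  [[0, 0, 0], 0, 1],
])

```text
time_s: 33.15
ee_pos: [537.3, 203.8, 62.8]
ee_rot: [180.0, -0.0, -1.9]
force: [0.4, -0.0, -0.9]
gripper_width: 13.4
gripper_force: 60.0
```

move_arm([
  [[0, 0, -0.1], 0, 1],
  [[0, 0, 0], 0, 1],
  [[0, 0, 0], 0, 0.8],
  [[0, 0, 0], 0, 0.65],
  [[0, 0, 0], 0, 0.65],
])

```text
time_s: 33.65
ee_pos: [537.2, 203.8, 61.6]
ee_rot: [180.0, -0.0, -1.9]
force: [-0.4, 0.1, -0.3]
gripper_width: 31.0
gripper_force: 0.0
```

move_arm([
  [[0, 0, 0], 0, 0.65],
  [[0, 0, 1], 0, 0.65],
  [[0, 0, 3], 0, 0.65],
  [[0, 0, 4], 0, 0.65],
  [[0, 0, 4], 0, 0.5],
])

```text
time_s: 34.15
ee_pos: [536.9, 203.7, 183.5]
ee_rot: [180.0, 0.0, -1.9]
force: [0.3, -0.5, 0.5]
gripper_width: 37.3
gripper_force: 0.0
```

move_arm([
  [[0, -2, 2], 0, 0.4],
  [[-0.4, -4.5, 0], -0.6, 0.4],
  [[-0.4, -4.5, 0], 0, 0.4],
  [[-0.4, -4.5, 0], 0, 0.4],
  [[-0.4, -4.5, 0], 0, 0.4],
])

```text
time_s: 34.65
ee_pos: [520.9, 2.2, 202.7]
ee_rot: [180.0, -0.1, -2.5]
force: [1.6, -0.2, 0.1]
gripper_width: 54.7
gripper_force: 0.0
```

move_arm([
  [[-0.5, -4.5, 0], 0, 0.4],
  [[-0.5, -4.5, 0], 0, 0.4],
  [[-0.5, -4.5, 0], 0, 0.4],
  [[-0.5, -4.5, 0], 0, 0.4],
  [[-0.5, -4.5, 0], 0, 0.4],
])

```text
time_s: 35.15
ee_pos: [495.8, -223.1, 202.7]
ee_rot: [180.0, -0.1, -2.5]
force: [0.7, -0.1, 0.5]
gripper_width: 54.7
gripper_force: 0.0
```

```bash
python3 look.py
python3 - <<'E'
from h import *
b=env.grab_frame("side");cv2.imwrite("pics/a4.png",cv2.resize(b["frame"][120:370,220:460,::-1],None,fx=2.4,fy=2.4,interpolation=cv2.INTER_CUBIC))
W=cloud(b);P=W[np.isfinite(W[...,2])]
for x in bins(P,[(478,-381)],zlo=42): print(x)
E
```

```text
(0,)
(0,)
(37, array([ 444.5, -376.9]), array([ 9.1, 28.7]), array([ 448.3, -376.6]), np.float64(4.5), np.float64(55.2))
(0,)
(178, array([ 477.6, -378.4]), array([91.6, 24.9]), array([ 477.7, -376.9]), np.float64(-2.4), np.float64(55.4))
```

View pics/a4.png

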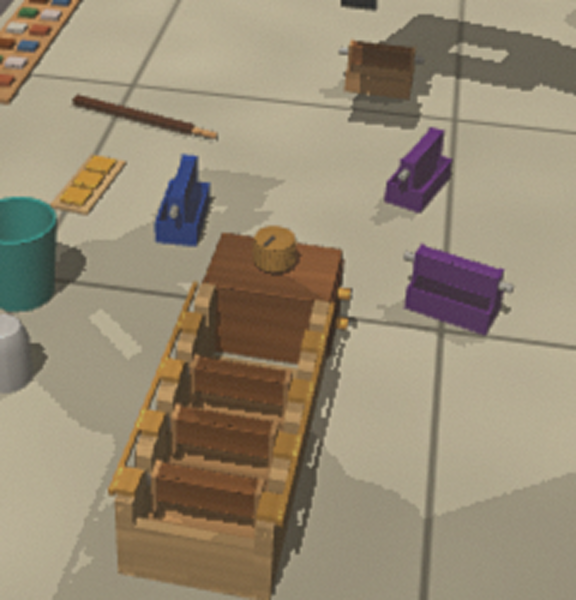

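The crop shows three bins hung and the last one still in its place on the shelf. I'll pick that one now.

move_arm([
  [[-0.4, -4, 0], 0, 0.4],
  [[-0.4, -4, 0], 0, 0.4],
  [[-0.4, -4, 0], 0, 0.4],
  [[-0.4, -3.8, -3], 0, 0.4],
  [[0, 0, -4], 0, 0.4],
])

```text
time_s: 35.75
ee_pos: [481.6, -384.3, 133.6]
ee_rot: [179.6, -0.4, -2.7]
force: [1.3, 0.3, 0.2]
gripper_width: 54.4
gripper_force: 0.0
```

move_arm([
  [[0, 0, -2], 0, 0.4],
  [[0, 0, 0], 0, 0.4],
  [[0, 0, 0], 0, 0.4],
])

```text
time_s: 36.05
ee_pos: [480.9, -379.0, 112.7]
ee_rot: [180.0, -0.0, -2.5]
force: [0.7, -0.3, 0.7]
gripper_width: 54.9
gripper_force: 0.0
```

move_arm([
  [[-0.15, -0.25, -3], 0, 0.4],
  [[0, 0, -2], 0, 0.4],
  [[0, 0, -0.9], 0, 0.4],
  [[0, 0, 0], 0, 0.4],
  [[0, 0, 0], 0, 0.4],
])

```text
time_s: 36.55
ee_pos: [479.8, -382.2, 54.5]
ee_rot: [179.9, -0.1, -2.5]
force: [-0.5, -0.4, -0.5]
gripper_width: 55.0
gripper_force: 0.0
```

move_arm([
  [[0, 0, 0], 0, 1],
  [[0, 0, 0], 0, 1],
  [[0, 0, 0], 0, 1],
  [[0, 0, 0], 0, 1],
  [[0, 0, 0], 0, 1],
])

```text
time_s: 37.05
ee_pos: [478.7, -381.8, 52.9]
ee_rot: [180.0, -0.0, -2.5]
force: [0.4, -0.5, 0.6]
gripper_width: 18.0
gripper_force: 0.0
```

move_arm([
  [[0, 0, 0], 0, 1],
  [[0, 0, 0], 0, 1],
  [[0, 0, 0.5], 0, 1],
  [[0, 0, 1], 0, 1],
  [[0, 0, 1.5], 0, 1],
])

```text
time_s: 37.55
ee_pos: [478.3, -381.4, 82.9]
ee_rot: [-179.9, 0.1, -2.5]
force: [0.7, -0.2, -0.8]
gripper_width: 13.8
gripper_force: 60.0
```

move_arm([
  [[0, 0, 2.5], 0, 1],
  [[0, 0, 3.5], 0, 1],
  [[0, 0, 3.5], 0, 1],
  [[0, 0, 2.5], 0, 1],
  [[0, 0, 1.5], 0, 1],
])

```text
time_s: 38.05
ee_pos: [479.4, -382.3, 221.5]
ee_rot: [179.8, -0.2, -2.5]
force: [-0.4, -0.1, -0.4]
gripper_width: 13.8
gripper_force: 60.0
```

move_arm([
  [[0, 1, 0], 0, 1],
  [[0.3, 2, 0], 0, 1],
  [[0.3, 2.5, 0], 0, 1],
  [[0.3, 3, 0], 0, 1],
  [[0.3, 3, 0], 0.3, 1],
])

```text
time_s: 38.55
ee_pos: [489.7, -263.6, 216.1]
ee_rot: [-179.9, 0.2, -2.2]
force: [0.3, -0.3, -1.7]
gripper_width: 13.3
gripper_force: 60.0
```

move_arm([
  [[0.4, 3, 0], 0.3, 1],
  [[0.4, 3, 0], 0, 1],
  [[0.4, 3, 0], 0, 1],
  [[0.4, 3, 0], 0, 1],
  [[0.4, 3, 0], 0, 1],
])

```text
time_s: 39.05
ee_pos: [509.2, -113.7, 216.3]
ee_rot: [-179.9, 0.2, -1.9]
force: [-0.5, 0.3, -1.1]
gripper_width: 13.5
gripper_force: 60.0
```

move_arm([
  [[0.4, 3, 0], 0, 1],
  [[0.4, 3, 0], 0, 1],
  [[0.4, 3, 0], 0, 1],
  [[0.3, 3, 0], 0, 1],
  [[0.3, 3, 0], 0, 1],
])

```text
time_s: 39.55
ee_pos: [526.7, 35.9, 216.3]
ee_rot: [-180.0, 0.2, -1.9]
force: [1.1, 0.3, -1.0]
gripper_width: 14.0
gripper_force: 60.0
```

move_arm([
  [[0.3, 3, 0], 0, 1],
  [[0.3, 3, 0], 0, 1],
  [[0.1, 2.5, 0], 0, 1],
  [[0, 2, 0], 0, 1],
  [[0, 0.94, 0], 0, 1],
])

```text
time_s: 40.05
ee_pos: [533.7, 150.1, 216.3]
ee_rot: [180.0, 0.2, -1.8]
force: [0.0, 0.1, -1.7]
gripper_width: 13.9
gripper_force: 60.0
```

move_arm([
  [[0, 0, -1], 0, 1],
  [[0, 0, -2], 0, 1],
  [[0, 0, -2.5], 0, 1],
  [[0, 0, -1], 0, 1],
  [[0, 0, 0], 0, 1],
])

```text
time_s: 40.55
ee_pos: [534.1, 146.7, 150.7]
ee_rot: [179.9, 0.3, -2.0]
force: [-0.2, 0.4, -1.1]
gripper_width: 13.4
gripper_force: 60.0
```

```bash
python3 chk.py 535 147.6
```

```text
[534.12005652 146.67370461 150.66850369] [179.90266312   0.27316957  -1.98089647]
tray 349 [495.12194236 570.68977004] midx 532.9058561997745 yfront 146.75636241983875
face yaw -1.7956668145285113
```

move_arm([
  [[0.04, 0, -1], 0, 1],
  [[0, 0, -1.5], 0, 1],
  [[0, 0, -1.5], 0, 1],
  [[0, 0, -0.5], 0, 1],
  [[0, 0, 0], 0, 1],
])

```text
time_s: 41.1
ee_pos: [536.0, 147.6, 107.5]
ee_rot: [180.0, 0.0, -1.9]
force: [-0.2, 0.9, -1.0]
gripper_width: 13.6
gripper_force: 60.0
```

move_arm([
  [[0, 0, -0.5], 0, 1],
  [[0, 0, -0.7], 0, 1],
  [[0, 0, -0.8], 0, 1],
  [[0, 0, 0], 0, 1],
  [[0, 0, 0], 0, 1],
])

```text
time_s: 41.6
ee_pos: [536.0, 147.7, 87.5]
ee_rot: [180.0, 0.0, -1.9]
force: [0.1, -0.4, -1.0]
gripper_width: 13.6
gripper_force: 60.0
```

move_arm([
  [[-0.03, 0, -0.5], 0, 1],
  [[0, 0, -0.5], 0, 1],
  [[0, 0, -0.5], 0, 1],
  [[0, 0, -0.4], 0, 1],
  [[0, 0, 0], 0, 1],
])

```text
time_s: 42.1
ee_pos: [535.3, 147.5, 68.0]
ee_rot: [180.0, 0.1, -1.9]
force: [-1.1, -0.8, -0.3]
gripper_width: 13.7
gripper_force: 60.0
```

move_arm([
  [[0, 0, -0.3], 0, 1],
  [[0, 0, -0.2], 0, 1],
  [[0, 0, -0.1], 0, 1],
  [[0, 0, 0], 0, 1],
  [[0, 0, 0], 0, 1],
])

```text
time_s: 42.6
ee_pos: [535.9, 147.7, 62.9]
ee_rot: [180.0, -0.0, -1.9]
force: [0.3, -0.6, -0.1]
gripper_width: 13.9
gripper_force: 60.0
```

move_arm([
  [[0, 0, -0.1], 0, 1],
  [[0, 0, 0], 0, 1],
  [[0, 0, 0], 0, 1],
])

```text
time_s: 42.9
ee_pos: [536.0, 147.7, 62.5]
ee_rot: [-180.0, -0.0, -1.9]
force: [-1.4, -0.2, 5.4]
gripper_width: 13.4
gripper_force: 60.0
```

move_arm([
  [[0, 0, 0], 0, 0.8],
  [[0, 0, 0], 0, 0.65],
  [[0, 0, 0], 0, 0.65],
  [[0, 0, 0], 0, 0.65],
])

```text
time_s: 43.3
ee_pos: [535.8, 147.7, 61.5]
ee_rot: [180.0, 0.0, -1.9]
force: [-0.3, -0.1, -0.8]
gripper_width: 32.1
gripper_force: 0.0
```

move_arm([
  [[0, 0, 1], 0, 0.65],
  [[0, 0, 3], 0, 0.65],
  [[0, 0, 4], 0, 0.65],
  [[0, 0, 4], 0, 0.65],
  [[0, 0, 2], 0, 0.65],
])

```text
time_s: 43.8
ee_pos: [537.3, 148.0, 206.3]
ee_rot: [-179.9, -0.4, -1.9]
force: [0.0, 0.1, -0.7]
gripper_width: 31.8
gripper_force: 0.0
```

move_arm([
  [[-0.1, -3, 0], 7, 0.4],
  [[-0.1, -4, 0], 8, 0.4],
  [[-0.1, -4, 0], 8, 0.4],
  [[-0.1, -4, 0], 8, 0.4],
  [[0, -4, 0], 8, 0.4],
])

```text
time_s: 44.3
ee_pos: [531.6, -43.8, 202.6]
ee_rot: [180.0, -0.0, 37.4]
force: [0.9, -1.0, -0.5]
gripper_width: 54.9
gripper_force: 0.0
```

move_arm([
  [[0, -4, 0], 8, 0.4],
  [[0, -4, 0], 8, 0.4],
  [[0, -4, 0], 8, 0.4],
  [[0, 0, 0], 7, 0.4],
  [[0, 0, 0], 0, 0.4],
])

```text
time_s: 44.8
ee_pos: [531.7, -163.5, 202.3]
ee_rot: [180.0, -0.0, 67.9]
force: [0.1, 0.4, 0.8]
gripper_width: 54.7
gripper_force: 0.0
```

Run:
```python
from h import *
a=env.grab_frame("top");b=env.grab_frame("side")
A=cv2.resize(a["frame"][170:270,160:360,::-1],None,fx=3,fy=3,interpolation=cv2.INTER_CUBIC)
B=cv2.resize(b["frame"][210:370,240:400,::-1],None,fx=3.7,fy=3.7,interpolation=cv2.INTER_CUBIC)
cv2.imwrite("pics/b5.png",B); cv2.imwrite("pics/a5.png",A)
```

```text
(no output)
```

View pics/b5.png

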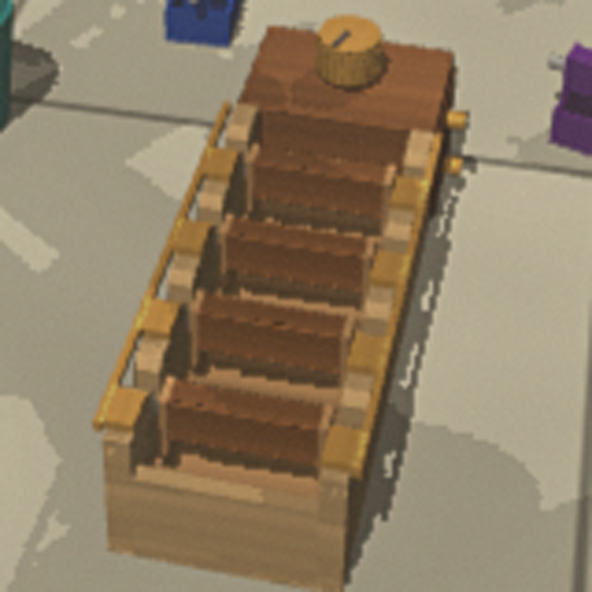

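View pics/a5.png

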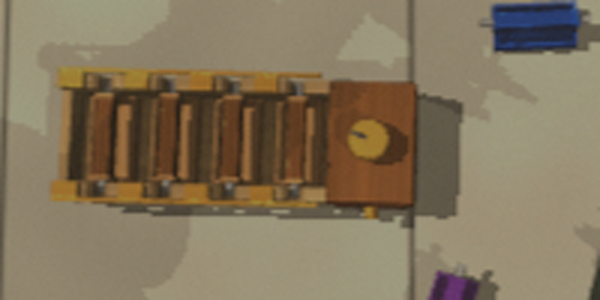

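Both crops show all four bins hanging upright with their axle ends in the slots. I'll check the heights numerically, then lock the knob.

Run:
```python
from h import *
for n in("top","side"):
    p=env.grab_frame(n);W=cloud(p);P=W[np.isfinite(W[...,2])]
    o=np.array([537.2,231.2]);t=np.radians(-1.9);L=(P[:,:2]-o)@np.array([[np.cos(t),-np.sin(t)],[np.sin(t),np.cos(t)]])
    for y in(-84,-28,28,84):
        m=(abs(L[:,1]-y)<9)&(abs(L[:,0])<30)&(P[:,2]>55)&(P[:,2]<75)
        q=P[m];X=L[m,0];top=q[:,2]
        hi=top>np.percentile(top,60)
        e=[]
        for s in(-1,1):
            k=(abs(L[:,1]-y)<4)&(abs(L[:,0]*s-47)<3)&(P[:,2]<75); e.append(np.round(np.percentile(P[k,2],[50]),1) if k.any() else None)
        print(n,y,m.sum(),"ymed",np.median(L[m,1]).round(1),"ztop",np.percentile(top,[50,90]).round(1),"slope",np.polyfit(X[hi],top[hi],1)[0].round(3),"axle end z",e)
```

```text
top -84 130 ymed -84.3 ztop [62.6 66.1] slope 0.008 axle end z [array([54.4]), array([54.7])]
top -28 133 ymed -28.2 ztop [61.9 65.3] slope 0.009 axle end z [array([52.6]), array([54.7])]
top 28 133 ymed 26.9 ztop [62.2 65.5] slope 0.021 axle end z [array([52.9]), array([53.3])]
top 84 140 ymed 83.0 ztop [62.2 65.5] slope 0.001 axle end z [array([52.1]), array([53.8])]
side -84 234 ymed -78.8 ztop [63.1 64.8] slope 0.002 axle end z [array([66.8]), array([66.1])]
side -28 268 ymed -22.8 ztop [63.  64.8] slope 0.0 axle end z [array([63.5]), array([63.])]
side 28 315 ymed 32.7 ztop [63.  64.7] slope -0.003 axle end z [array([63.2]), array([65.2])]
side 84 345 ymed 88.5 ztop [63.2 65. ] slope -0.002 axle end z [array([63.1]), array([63.])]
```

move_arm([
  [[0, 4, 0], 0, 0.4],
  [[0, 4.5, 0], 0, 0.4],
  [[0, 4.5, 0], 0, 0.4],
  [[0, 4.5, 0], 0, 0.4],
  [[0, 4, 0], 0, 0.4],
])

```text
time_s: 45.5
ee_pos: [531.3, 55.6, 202.1]
ee_rot: [180.0, -0.0, 68.1]
force: [0.3, 0.2, 0.3]
gripper_width: 55.0
gripper_force: 0.0
```

move_arm([
  [[0, 2, 0], 0, 0.4],
  [[0, 1, -2], 0, 0.4],
  [[0, 0, -3], 0, 0.4],
  [[0, 0, -1], 0, 0.4],
  [[0, 0, 0], 0, 0.4],
])

```text
time_s: 46.0
ee_pos: [530.6, 83.0, 140.6]
ee_rot: [-179.8, 0.1, 68.1]
force: [0.3, 0.4, 0.4]
gripper_width: 54.6
gripper_force: 0.0
```

move_arm([
  [[0, 0, 0], 0, 0.4],
  [[0, 0, 0], 0, 0.4],
])

```text
time_s: 46.2
ee_pos: [532.8, 82.6, 143.2]
ee_rot: [179.9, -0.1, 68.0]
force: [0.4, 0.5, 0.3]
gripper_width: 54.6
gripper_force: 0.0
```

move_arm([
  [[-0.05, -0.1, -2], 0, 0.4],
  [[0, 0, -1.7], 0, 0.4],
  [[0, 0, -0.8], 0, 0.4],
  [[0, 0, 0], 0, 0.4],
  [[0, 0, 0], 0, 0.4],
])

```text
time_s: 46.7
ee_pos: [532.0, 81.6, 97.7]
ee_rot: [179.9, -0.0, 68.0]
force: [-0.6, -0.3, 1.1]
gripper_width: 55.0
gripper_force: 0.0
```

move_arm([
  [[0, 0, 0], 0, 1],
  [[0, 0, 0], 0, 1],
  [[0, 0, 0], 0, 1],
  [[0, 0, 0], 0, 1],
  [[0, 0, 0], 0, 1],
])

```text
time_s: 47.2
ee_pos: [532.2, 81.5, 97.4]
ee_rot: [179.9, -0.0, 68.1]
force: [2.4, -1.5, 2.3]
gripper_width: 32.7
gripper_force: 60.0
```

move_arm([
  [[0, 0, 0], 0, 1],
  [[0, 0, 0], -2, 1],
  [[0, 0, 0], -4, 1],
  [[0, 0, 0], -4, 1],
  [[0, 0, 0], -6, 1],
])

```text
time_s: 47.7
ee_pos: [532.3, 81.5, 97.4]
ee_rot: [179.9, -0.1, 51.9]
force: [2.1, -1.9, 2.6]
gripper_width: 33.0
gripper_force: 60.0
```

move_arm([
  [[0, 0, 0], -6, 1],
  [[0, 0, 0], -6, 1],
  [[0, 0, 0], -6, 1],
  [[0, 0, 0], -6, 1],
  [[0, 0, 0], -6, 1],
])

```text
time_s: 48.2
ee_pos: [532.4, 81.3, 97.4]
ee_rot: [179.9, -0.1, 21.8]
force: [3.2, -2.6, 3.9]
gripper_width: 32.7
gripper_force: 60.0
```

move_arm([
  [[0, 0, 0], -6, 1],
  [[0, 0, 0], -6, 1],
  [[0, 0, 0], -6, 1],
  [[0, 0, 0], -4, 1],
  [[0, 0, 0], 0, 1],
])

```text
time_s: 48.7
ee_pos: [532.3, 81.2, 97.4]
ee_rot: [180.0, -0.1, 0.1]
force: [2.5, -2.3, 3.1]
gripper_width: 32.6
gripper_force: 60.0
```

move_arm([
  [[0, 0, 0], 0, 1],
  [[0, 0, 0], 0, 1],
  [[0, 0, 0], 0, 0.4],
  [[0, 0, 0], 0, 0.4],
  [[0, 0, 0], 0, 0.4],
])

```text
time_s: 49.2
ee_pos: [530.0, 82.0, 96.0]
ee_rot: [-180.0, 0.2, 0.1]
force: [-0.1, 0.4, -0.4]
gripper_width: 52.7
gripper_force: 0.0
```

move_arm([
  [[0, 0, 2], 0, 0.4],
  [[0, 0, 4], 0, 0.4],
  [[0, 0, 4], 0, 0.4],
  [[0, -4, 0], 0, 0.4],
  [[0, -4, 0], 0, 0.4],
])

```text
time_s: 49.7
ee_pos: [531.5, 2.0, 197.9]
ee_rot: [-180.0, -0.1, 0.3]
force: [0.6, -1.2, -0.8]
gripper_width: 54.7
gripper_force: 0.0
```

move_arm([
  [[0, -4, 0], 0, 0.4],
  [[0, -4, 0], 0, 0.4],
  [[0, -3, 0], 0, 0.4],
  [[0, 0, 0], 0, 0.4],
  [[0, 0, 0], 0, 0.4],
])

```text
time_s: 50.2
ee_pos: [530.7, -108.2, 196.2]
ee_rot: [-179.9, 0.1, -0.0]
force: [0.2, 0.1, 0.1]
gripper_width: 54.6
gripper_force: 0.0
```

Run:
```python
from h import *
a=env.grab_frame("top");b=env.grab_frame("side")
A=cv2.resize(a["frame"][170:270,160:360,::-1],None,fx=3,fy=3,interpolation=cv2.INTER_CUBIC)
B=cv2.resize(b["frame"][210:370,240:440,::-1],None,fx=3,fy=3,interpolation=cv2.INTER_CUBIC)[:300]
cv2.imwrite("pics/b6.png",np.vstack([A,B]))
```

```text
(no output)
```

View pics/b6.png

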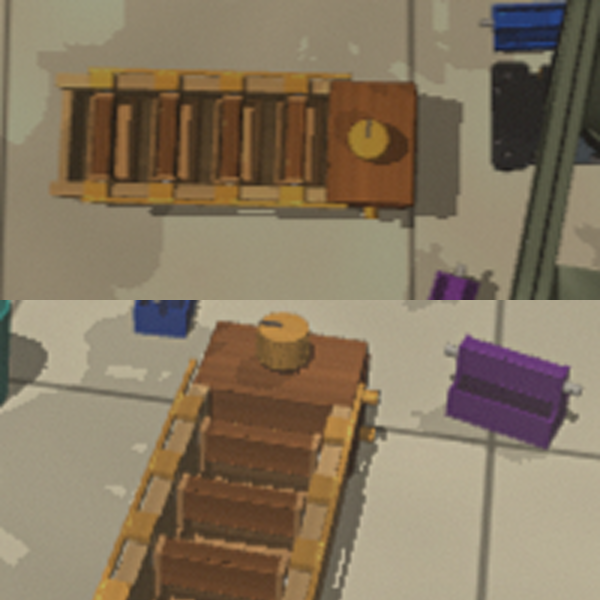

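The tabs now cover all the slot mouths, the knob mark is back at the locked position and the bins hang upright. I'm handing in.

```bash
python3 -c "
from workcell import env
print(env.job_done())"
```

```text
the job is handed in; nothing more can be done
None
```

I opened the knob, hung all four wooden bins upright in the rack, turned the knob back to locked and handed the job in at about 50 s; handing in returned no verdict, so I can't confirm the judged result.

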